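# Set the free play of a battery-cell test clamp

## Task

A battery cell stands in the blue-bridged test clamp. Turn the clamp's orange wing screw clockwise until it bottoms firmly on the cell, without crushing it, then back it off a quarter of a turn, so that the cell is free under the screw, and let go. Leave the cell standing in its cup and the other things where they are.

Things in the scene. Friction and masses are not known exactly. Their poses are not given: they have to be found in the camera images.
- clamp: test clamp, fixed: aluminium base plate 110 x 130 x 12 mm, two steel posts (18 mm) at y = +-46 mm, a blue bridge 34 x 122 mm along the clamp's y, underside 88 and top 104 mm above the worktop; on it a 24 mm brass bush in the middle up to 110 mm and two dark nuts over the posts up to 112 mm. Origin: centre of the underside; z up.
- wing: orange wing of the screw: a bar 40 mm long (its x), 10 mm thick (its y), 18 mm high, to be pinched across its thickness from above. Origin: centre of the bar, on the upright screw axis, 136 to 138 mm above the worktop at the start; z up. Below it a 16 mm hub down to 7 mm under the bar, then the bush. White line on top: +x half. Turns about z; clockwise seen from above lowers the screw.
- pad_face (a point): centre of the pad's underside. When the pad meets the cell the torque climbs over the friction steeply, by roughly 0.7 N m per further radian: 0.03 N m over the friction is firmly bottomed (15 N on the cell), 0.23 N m over it (120 N) crushes the cell. The gap between pad and cell tells the backing-off: 3 mm for a quarter turn.
- cell_top (a point): centre of the top face of that cell, 48 mm above its foot; z along the cell's axis, upward.
- amber: brown bottle with black cap, 44 mm across, 146 mm high, standing beside the clamp. Origin: centre of its foot. A bystander.
- spare_cell: another yellow-and-black battery cell, 26 mm across, 48 mm high, standing free on the worktop. Origin: centre of its foot. A bystander.
- dish: round steel dish with small screws, 71 mm across, 17 mm high. Origin: centre of its foot. A bystander.
- marker: blue marker pen, 131 mm long (along its y), 11 mm thick, lying on the worktop. Origin: centre of its underside. A bystander.
- screw: the screw with its round brass pad (16 mm across) under the bridge. Origin: centre of the pad's underside. It moves down 12 mm per clockwise turn (steep multi-start thread), the wing with it. Friction about 0.08 N m, which at standstill carries part of any load on the screw; it stays where it is left. From the start it is about 0.11 to 0.4 turn to the cell.
- cell: battery cell in the clamp: yellow-and-black upright cylinder, 26 mm across, 48 mm high, loose in a shallow black cup (30 mm inside, rim 6 mm above the cell's foot) under the pad; the cup's height differs by a millimetre or so. Origin: centre of its foot.
Mind the look-alikes: they are no part of the job. Of the things shaped like the clamp, the aluminium one is meant.

How it is judged:
By the outcome, as a careful person would: the job done as asked, in the order asked, and still so for the second after the job is handed in, with the robot touching nothing.
It also fails if it takes over 72 s, if anything falls off the work surface, if the arm or the gripper's body presses on something with over 40 N, if the wrist force passes 120 N, or if a joint passes its speed limit or range.

## Robot

A 7-joint arm with a two-finger parallel gripper is mounted at the origin on a cart in front of the work surface, level with it; the furniture and walls round the work are solid. World frame = base frame: x ahead of the robot, y to its left, z up, the work surface at z = 0. Lengths are in m, angles in rad, forces in N, time in s.
With the tool pointing down it reaches from about 0.4 to 0.875 m from the base axis. Payload 19.3 kg.
Tool frame: the origin (TCP) lies at the very end of the fingers, on their centre line; the grasp point (between the pads) lies 19 mm behind it (grasp_offset is the distance from the TCP to the grasp point, in m); z points along the fingers, y is the line along which they close (so a half turn about z gives the same grasp; the last joint's range is limited). The gripper opens to 85 mm and grips with 20 to 120 N. Pads are 22 mm wide; open, the fingers measure 114 mm over their backs; the gripper's body (76 mm by 85 mm) begins 54 mm behind the grasp point. The pads swing forward as they close: fully open they stand 13 mm farther back than shut.
Start: joints at [-1.379, 0.521, -0.036, 1.599, 0.021, 1.021, -0.113], TCP at [0.162, 0.604, 0.231] pointing down, gripper open.
Joint ranges: [-2.91, 2.91], [-0.3, 2.13], [-1.5, 1.42], [0.17, 2.43], [-1.26, 4.41], [0.16, 1.93], [-2.52, 2.52]. Speed limits (rad/s): [1.89, 1.89, 2.39, 2.39, 3.01, 3.01, 3.01].

## Interface

Orientations are given as a 3x3 rotation matrix whose columns are the frame's x, y, z axes.
In Python, from bench import * gives the robot as it stands.
- The arm moves only by the tool drive_tool, never from a script. Its arguments are lists of equal length, an entry for each row: "fingers": the opening, from -1 (shut) to 1 (fully open); "slide": the shift along the world's x, y, z in parts of the range, where 1.0 means 250 mm, a list of three; "turn": the turn, a rotation vector about the world's x, y, z in fractions of the full range, 1 being 2 rad, a list of three. In form: {"fingers": [fingers, ...], "slide": [[x, y, z], ...], "turn": [[ax, ay, az], ...]}. A call has 1 to 8 rows; each row is the pose to reach, as a shift and turn from the pose commanded when the call began; what a row does not reach only later rows make up. A row lasts 1/12 s, in which the tool goes at most 41.7 mm and 7.16 degrees, less where a joint would pass 70% of its speed; a pose out of reach is approached as far as the arm can. A shift or turn number past 1, either way, is cut back to 1. A call with a gripper value outside its range is refused whole. The fingers move at their own pace and stop on an object; "grip_force" is the grip in N (left out, the last holds). Time passes only in rows, so rows that repeat a pose let the fingers close. It gives the time, the measured TCP pose, the force, the opening and the grip force at its end, in the units of the state.
- get_obs(): the state, without advancing time (a new reading comes with each control period).
- get_image(name): name is "scene" or "top" or "wrist"; returns a dict with "img" (400x640x3 uint8, red, green, blue), "intrinsics" (3x3 intrinsics, pixels), "world_from_camera" (4x4, takes a point from camera to world coordinates); the wrist camera has in their place "T_tool_cam" (4x4, takes a point from camera to tool coordinates, whose origin is the TCP and whose axes are the flange's). Camera axes: x right, y up, looking along -z (the intrinsics and any distortion apply to the point x, -y, -z); pixel columns grow to the right and rows downward; lengths in m; the calibration is good to about 2 mm. A picture is of the moment at which its call begins: read the wrist's pose just before it. There is no depth.
- close_job(): hands the job in; it is judged then, once.
The state is a dict: "time_s": time; "joint_positions": joint angles; "joint_velocities": joint speeds; "joint_torque": joint torques, N m; "tcp_pos": TCP position; "ee_rot": TCP orientation; "wrist_force": force on the tool from outside, world axes, zero at the start; "wrist_torque": the same for the moment, N m; "grip_width": finger opening in m; "gripper_force": force on a finger pad.
Only numpy, scipy, OpenCV 4.12 (cv2) and the standard library are available. Lean on these libraries where they do the work, as an engineer would, in place of code of your own. Each camera call takes 0.05 s, during which the arm holds its last target. There are 200 camera calls.

## Working session

There is one attempt and no reset: what is moved stays moved. The work goes in short steps, Python scripts to look and compute and a tool call to move; the robot and the scene stay as the last step left them, time stands still between calls to the robot, and variables do not carry over. Pictures are saved under pics/ and viewed, at most 10 in all, crops included, and the job is handed in when it is done.

Besides the shell and the picture viewer there is one more tool, called after ">>>" as name(argument=value, ...), one argument or row to a line, values as JSON. drive_tool: Moves the arm, as the interface text tells. Its arguments: {"type":"object","properties":{"fingers":{"type":"array","items":{"type":"number"}},"slide":{"type":"array","items":{"type":"array","items":{"type":"number"}}},"turn":{"type":"array","items":{"type":"array","items":{"type":"number"}}},"grip_force":{"type":"number"}},"required":["fingers","slide","turn"]}

```bash
mkdir -p pics
python3 - <<'E'
from bench import *
import cv2,numpy as np,pickle
o=get_obs()
print({k:np.round(v,3).tolist() for k,v in o.items()})
d={}
for n in("scene","top"):
    d[n]=get_image(n); cv2.imwrite(f"pics/{n}0.png",d[n]["img"][:,:,::-1]); print(n,d[n]["intrinsics"].tolist(),np.round(d[n]["world_from_camera"],3).tolist(), [k for k in d[n]])
pickle.dump(d,open("d0.pkl","wb"))
E
```

```text
{'time_s': 0.0, 'joint_positions': [-1.379, 0.522, -0.036, 1.6, 0.021, 1.021, -0.113], 'joint_velocities': [0.001, 0.001, 0.001, 0.001, 0.001, 0.001, -0.002], 'joint_torque': [0.002, -92.711, 1.981, -36.994, 0.018, 0.008, 0.0], 'tcp_pos': [0.162, 0.603, 0.231], 'ee_rot': [[-0.966, 0.259, -0.0], [0.259, 0.966, -0.001], [-0.0, -0.001, -1.0]], 'wrist_force': [-0.953, -0.629, 0.551], 'wrist_torque': [0.072, -0.033, 0.011], 'gripper_force': 0.0, 'grip_width': 0.085}
scene [[405.662062440447, 0.0, 321.69389489913294], [0.0, 405.662062440447, 195.6274343680971], [0.0, 0.0, 1.0]] [[0.879, 0.331, -0.343, 0.266], [-0.477, 0.633, -0.61, -0.602], [0.015, 0.699, 0.715, 0.78], [0.0, 0.0, 0.0, 1.0]] ['img', 'intrinsics', 'world_from_camera']
top [[418.0303434583455, 0.0, 318.7521662893343], [0.0, 418.0303434583455, 197.09942225178392], [0.0, 0.0, 1.0]] [[0.018, 0.986, -0.163, 0.416], [-0.999, 0.022, 0.026, -0.02], [0.029, 0.163, 0.986, 1.091], [0.0, 0.0, 0.0, 1.0]] ['img', 'intrinsics', 'world_from_camera']
```

View pics/scene0.png

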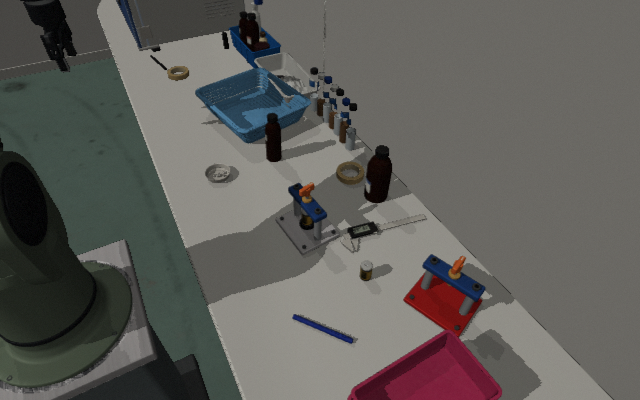

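View pics/top0.png

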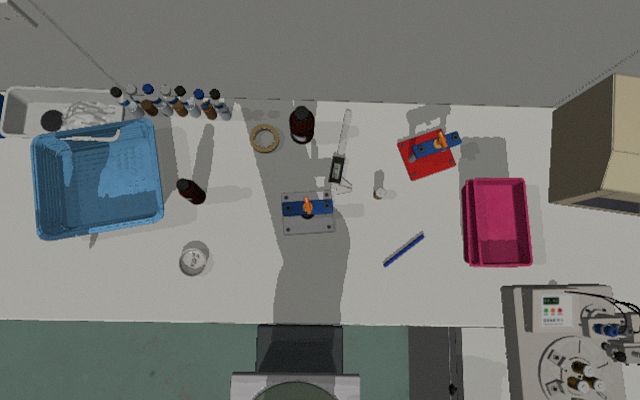

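The aluminium clamp is near top (308,208) / scene (306,190), with its orange wing on top. The red-based clamp at top (437,148) is the look-alike. Next I triangulate the wing.

```bash
cat > h.py <<'E'
import cv2,numpy as np
def ray(d,uv,T=None):
    T=d["world_from_camera"] if T is None else T; K=d["intrinsics"]
    p=np.linalg.inv(K)@np.array([uv[0],uv[1],1.]); v=T[:3,:3]@np.array([p[0],-p[1],-p[2]])
    return T[:3,3],v/np.linalg.norm(v)
def plane(d,uv,z,T=None):
    o,v=ray(d,uv,T); return o+v*(z-o[2])/v[2]
def tri(rs):
    A=0;b=0
    for o,v in rs:
        P=np.eye(3)-np.outer(v,v);A=A+P;b=b+P@o
    return np.linalg.solve(A,b)
def proj(d,p,T=None):
    T=d["world_from_camera"] if T is None else T
    c=np.linalg.inv(T)@np.append(p,1); q=d["intrinsics"]@np.array([c[0],-c[1],-c[2]]); return q[:2]/q[2]
def mask(img,lo,hi,box=None):
    m=cv2.inRange(cv2.cvtColor(np.ascontiguousarray(img),cv2.COLOR_RGB2HSV),np.array(lo),np.array(hi))
    if box:
        z=np.zeros_like(m);x0,y0,x1,y1=box;z[y0:y1,x0:x1]=m[y0:y1,x0:x1];m=z
    return m
E
python3 - <<'E'
import pickle; from h import *
d=pickle.load(open("d0.pkl","rb"))
B={"scene":(270,165,345,235),"top":(275,180,345,240)}
for nm,lo,hi in(("orange",(4,150,90),(16,255,255)),("blue",(100,120,40),(125,255,255))):
    rs=[]
    for n in B:
        m=mask(d[n]["img"],lo,hi,B[n]); pts=cv2.findNonZero(m)[:,0].astype(np.float32)
        r=cv2.minAreaRect(pts);print(nm,n,len(pts),pts.mean(0),r); rs.append(ray(d[n],pts.mean(0)))
        bx=cv2.boxPoints(r); print(np.round([plane(d[n],p,.14 if nm=="orange" else .104) for p in bx],3).tolist())
    print(nm,tri(rs).round(4))
a=[cv2.resize(d[n]["img"][B[n][1]:B[n][3],B[n][0]:B[n][0]+70],None,fx=5.6,fy=6,interpolation=2)[:360] for n in B]
cv2.imwrite("pics/crop.png",np.hstack(a)[:,:,::-1])
E
```

```text
orange scene 69 [304.76813 188.86957] ((304.9800109863281, 188.36001586914062), (7.600000858306885, 16.60000228881836), 36.869895935058594)
[[0.528, -0.022, 0.14], [0.568, 0.006, 0.14], [0.573, -0.014, 0.14], [0.534, -0.041, 0.14]]
orange top 82 [307.15854 205.45122] ((307.5, 205.0), (7.0, 16.0), 0.0)
[[0.535, -0.012, 0.14], [0.572, -0.011, 0.14], [0.573, -0.028, 0.14], [0.536, -0.028, 0.14]]
orange [ 0.5514 -0.0186  0.1391]
blue scene 362 [309.2569  206.31215] ((306.9413757324219, 202.49656677246094), (45.67501449584961, 14.36686897277832), 48.366458892822266)
[[0.525, 0.03, 0.104], [0.562, 0.047, 0.104], [0.573, -0.083, 0.104], [0.539, -0.097, 0.104]]
blue top 500 [307.236 207.546] ((307.17041015625, 207.4710235595703), (13.82922077178955, 49.88151168823242), 86.05481719970703)
[[0.564, 0.041, 0.104], [0.575, -0.077, 0.104], [0.542, -0.08, 0.104], [0.531, 0.038, 0.104]]
blue [ 0.5581 -0.0199  0.0783]
```

View pics/crop.png

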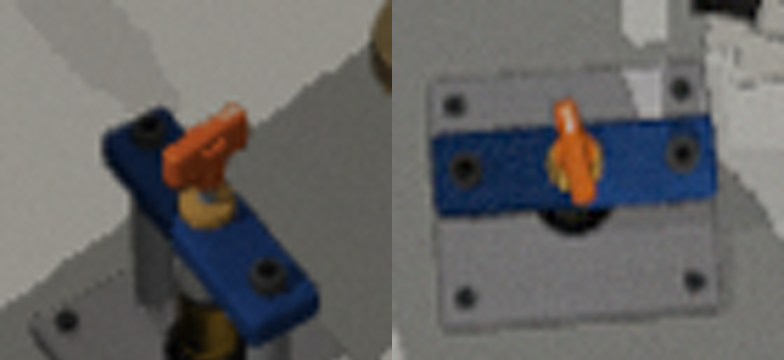

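The wing is at about (0.553, -0.019) with its centre near z 0.137, and the white half points about 11° left of world +x. Next I move above it.

The rows are not in the units I measure in: shifts go in shares of 250 mm and turns go in shares of 2 rad. I convert before sending: -216 mm is -0.864, -189 mm is -0.756, 0.45 rad is 0.225.

>>> drive_tool(
  fingers=[1, 1, 1, 1, 1, 1, 1, 1],
  slide=[
    [0.068, -0.108, 0.02],
    [0.136, -0.216, 0.06],
    [0.204, -0.324, 0.08],
    [0.272, -0.432, 0.08],
    [0.34, -0.54, 0.08],
    [0.408, -0.648, 0.08],
    [0.476, -0.756, 0.08],
    [0.544, -0.864, 0.08],
  ],
  turn=[
    [0, 0, 0.025],
    [0, 0, 0.05],
    [0, 0, 0.075],
    [0, 0, 0.1],
    [0, 0, 0.125],
    [0, 0, 0.15],
    [0, 0, 0.175],
    [0, 0, 0.225],
  ],
)

```text
time_s: 0.77
tcp_pos: [0.2983, 0.3862, 0.2512]
ee_rot: [[-0.982, -0.189, -0.0], [-0.189, 0.982, -0.0], [0.0, -0.0, -1.0]]
wrist_force: [0.9, -0.8, 0.8]
grip_width: 0.0849
gripper_force: 0.0
```

```bash
cat > s.py <<'E'
from bench import *
import numpy as np
o=get_obs()
print({k:np.round(v,3).tolist() for k,v in o.items() if k!="joint_torque"})
E
python3 s.py
```

```text
{'time_s': 0.767, 'joint_positions': [-0.967, 0.281, -0.083, 1.925, 0.029, 0.937, 0.697], 'joint_velocities': [0.774, -0.225, -0.092, 0.323, 0.016, -0.099, 1.934], 'tcp_pos': [0.298, 0.386, 0.251], 'ee_rot': [[-0.982, -0.189, -0.0], [-0.189, 0.982, -0.0], [0.0, -0.0, -1.0]], 'wrist_force': [0.91, -0.794, 0.759], 'wrist_torque': [0.04, -0.074, -0.031], 'gripper_force': 0.0, 'grip_width': 0.085}
```

Converted, -216 mm is -0.864, -189 mm is -0.756.

>>> drive_tool(
  fingers=[1, 1, 1, 1, 1, 1, 1, 1],
  slide=[
    [0.068, -0.108, 0],
    [0.136, -0.216, 0],
    [0.204, -0.324, 0],
    [0.272, -0.432, 0],
    [0.34, -0.54, 0],
    [0.408, -0.648, 0],
    [0.476, -0.756, 0],
    [0.544, -0.864, 0],
  ],
  turn=[
    [0, 0, 0],
    [0, 0, 0],
    [0, 0, 0],
    [0, 0, 0],
    [0, 0, 0],
    [0, 0, 0],
    [0, 0, 0],
    [0, 0, 0],
  ],
)

```text
time_s: 1.43
tcp_pos: [0.4343, 0.1701, 0.2513]
ee_rot: [[-0.982, -0.187, -0.0], [-0.187, 0.982, -0.0], [0.0, -0.0, -1.0]]
wrist_force: [0.0, -0.1, 0.1]
grip_width: 0.0855
gripper_force: 0.0
```

Converted, -189 mm is -0.756, -162 mm is -0.648.

>>> drive_tool(
  fingers=[1, 1, 1, 1, 1, 1, 1, 1],
  slide=[
    [0.068, -0.108, 0],
    [0.136, -0.216, 0],
    [0.204, -0.324, 0],
    [0.272, -0.432, 0],
    [0.34, -0.54, 0],
    [0.408, -0.648, 0],
    [0.476, -0.756, 0],
    [0.476, -0.756, 0],
  ],
  turn=[
    [0, 0, 0],
    [0, 0, 0],
    [0, 0, 0],
    [0, 0, 0],
    [0, 0, 0],
    [0, 0, 0],
    [0, 0, 0],
    [0, 0, 0],
  ],
)

```text
time_s: 2.1
tcp_pos: [0.5546, -0.023, 0.251]
ee_rot: [[-0.983, -0.182, 0.0], [-0.182, 0.983, -0.002], [-0.0, -0.002, -1.0]]
wrist_force: [-0.7, 0.3, -0.4]
grip_width: 0.0853
gripper_force: 0.0
```

Run:
```python
from bench import *
import cv2,pickle,numpy as np
exec(open("s.py").read())
w=get_image("wrist");w["o"]=o;pickle.dump(w,open("w1.pkl","wb"))
print(np.round(w["T_tool_cam"],3).tolist(),w["intrinsics"].round(1).tolist())
cv2.imwrite("pics/w1.png",w["img"][:,:,::-1])
```

```text
{'time_s': 2.1, 'joint_positions': [-0.187, 0.392, 0.162, 1.772, -0.071, 0.983, 1.755], 'joint_velocities': [-0.059, -0.035, -0.045, 0.059, -0.002, -0.012, -0.097], 'tcp_pos': [0.555, -0.023, 0.251], 'ee_rot': [[-0.983, -0.182, 0.0], [-0.182, 0.983, -0.002], [-0.0, -0.002, -1.0]], 'wrist_force': [-0.735, 0.323, -0.365], 'wrist_torque': [-0.045, 0.006, -0.063], 'gripper_force': 0.0, 'grip_width': 0.085}
[[0.001, 0.955, 0.297, 0.075], [1.0, -0.001, -0.0, -0.0], [-0.0, 0.297, -0.955, -0.142], [0.0, 0.0, 0.0, 1.0]] [[331.1, 0.0, 315.0], [0.0, 331.1, 203.6], [0.0, 0.0, 1.0]]
```

View pics/w1.png

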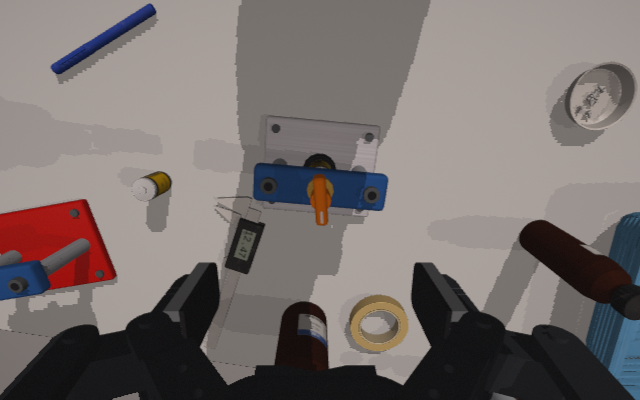

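The wing is at (320,198), almost vertical in the image with its white end at (321,222), so the tool is nearly aligned with it. I'll measure it precisely.

Run:
```python
import pickle; from h import *
d=pickle.load(open("d0.pkl","rb")); w=pickle.load(open("w1.pkl","rb"))
T=np.eye(4);T[:3,:3]=w["o"]["ee_rot"];T[:3,3]=w["o"]["tcp_pos"];T=T@w["T_tool_cam"]
m=mask(w["img"],(4,140,60),(16,255,255),(270,150,370,240))
pts=cv2.findNonZero(m)[:,0].astype(np.float32);r=cv2.minAreaRect(pts);print(len(pts),pts.mean(0),r)
q=np.array([plane(w,p,.140,T)[:2] for p in pts]); l=cv2.fitLine(q.astype(np.float32),cv2.DIST_L2,0,.01,.01).ravel()
print("line yaw",np.arctan(l[1]/l[0]),"mean",q.mean(0),"extent",((q-q.mean(0))@l[:2]).min(),((q-q.mean(0))@l[:2]).max())
rs=[ray(w,pts.mean(0),T)]
for n,B in(("scene",(270,165,345,235)),("top",(275,180,345,240))):
    p=cv2.findNonZero(mask(d[n]["img"],(4,150,90),(16,255,255),B))[:,0].mean(0); rs.append(ray(d[n],p))
print("tri",tri(rs),tri([rs[0],rs[2]]))
# nuts & bridge: blue
b=cv2.findNonZero(mask(w["img"],(100,120,40),(125,255,255),(240,150,400,220)))[:,0].astype(np.float32)
bx=cv2.boxPoints(cv2.minAreaRect(b)); print(np.round([plane(w,p,.104,T) for p in bx],4).tolist())
print("tool yaw",np.arctan2(-w["o"]["ee_rot"][1][0],-w["o"]["ee_rot"][0][0]))
c=w["img"][150:235,240:400];cv2.imwrite("pics/w1c.png",cv2.resize(c,None,fx=5,fy=5,interpolation=2)[:,:,::-1])
```

```text
698 [320.06018 197.79799] ((320.0, 199.0), (50.0, 20.0), 90.0)
line yaw 0.2529695 mean [ 0.55257798 -0.01971458] extent -0.019526214748700452 0.022396874232381077
tri [ 0.5516941  -0.01914443  0.13970031] [ 0.5536908  -0.01929316  0.13540553]
[[0.5756, -0.0784, 0.104], [0.5412, -0.08, 0.104], [0.5295, 0.0374, 0.104], [0.5638, 0.0431, 0.104]]
tool yaw 0.1826292603908319
```

View pics/w1c.png

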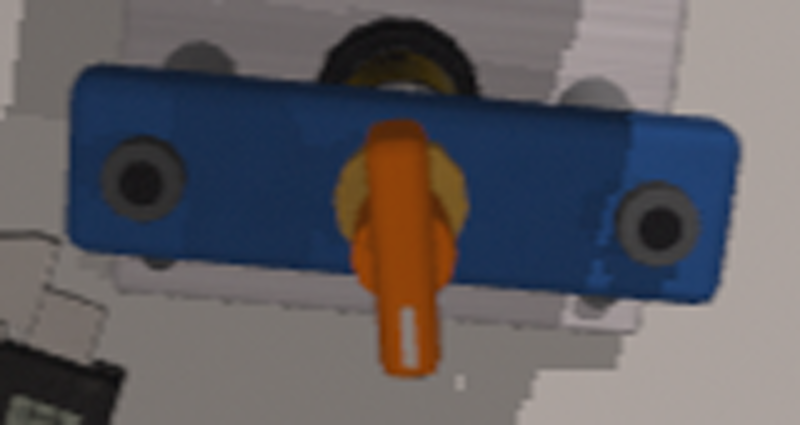

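Converted, -75 mm is -0.3, -70 mm is -0.28, 0.055 rad is 0.0275.

>>> drive_tool(
  fingers=[1, 1, 0.5, 0.0, -0.2, -0.2],
  slide=[
    [0, 0, -0.06],
    [0, 0, -0.14],
    [0, 0, -0.22],
    [0, 0, -0.28],
    [0, 0, -0.3],
    [0, 0, -0.3],
  ],
  turn=[
    [0, 0, 0.0275],
    [0, 0, 0.0275],
    [0, 0, 0.0275],
    [0, 0, 0.0275],
    [0, 0, 0.0275],
    [0, 0, 0.0275],
  ],
)

```text
time_s: 2.65
tcp_pos: [0.552, -0.0167, 0.1753]
ee_rot: [[-0.97, -0.242, -0.002], [-0.242, 0.97, 0.0], [0.002, 0.001, -1.0]]
wrist_force: [-0.5, 0.4, -0.4]
grip_width: 0.039
gripper_force: 0.0
```

Run:
```python
import pickle; from h import *
exec(open("s.py").read())
w=pickle.load(open("w1.pkl","rb"))
T=np.eye(4);T[:3,:3]=w["o"]["ee_rot"];T[:3,3]=w["o"]["tcp_pos"];T=T@w["T_tool_cam"]
print((plane(w,(268.6,186.4),.112,T)+plane(w,(371.4,195.4),.112,T))/2)
print([plane(w,p,.146,T) for p in((319.2,176.5),(321.6,223.))])
```

```text
{'time_s': 2.65, 'joint_positions': [-0.172, 0.48, 0.129, 1.853, -0.082, 0.816, 1.814], 'joint_velocities': [-0.001, -0.031, 0.007, -0.028, 0.005, 0.029, -0.001], 'tcp_pos': [0.552, -0.017, 0.175], 'ee_rot': [[-0.97, -0.242, -0.002], [-0.242, 0.97, 0.0], [0.002, 0.001, -1.0]], 'wrist_force': [-0.459, 0.427, -0.415], 'wrist_torque': [-0.046, 0.015, 0.005], 'gripper_force': 0.0, 'grip_width': 0.039}
[ 0.5542198  -0.01894227  0.112     ]
[array([ 0.53428643, -0.02394744,  0.146     ]), array([ 0.57101842, -0.01503637,  0.146     ])]
```

Converted, -45 mm is -0.18, -40 mm is -0.16.

>>> drive_tool(
  fingers=[-0.2, -0.2, -0.2, -0.2, -0.5, -0.8, -1, -1],
  slide=[
    [0.004, -0.01, -0.04],
    [0.004, -0.01, -0.1],
    [0.004, -0.01, -0.16],
    [0.004, -0.01, -0.18],
    [0.004, -0.01, -0.18],
    [0.004, -0.01, -0.18],
    [0.004, -0.01, -0.18],
    [0.004, -0.01, -0.18],
  ],
  turn=[
    [0, 0, 0],
    [0, 0, 0],
    [0, 0, 0],
    [0, 0, 0],
    [0, 0, 0],
    [0, 0, 0],
    [0, 0, 0],
    [0, 0, 0],
  ],
  grip_force=40,
)

```text
time_s: 3.32
tcp_pos: [0.554, -0.0195, 0.132]
ee_rot: [[-0.97, -0.241, 0.001], [-0.241, 0.97, 0.0], [-0.001, 0.0, -1.0]]
wrist_force: [-0.6, 2.7, 0.9]
grip_width: 0.0091
gripper_force: 42.6
```

>>> drive_tool(
  fingers=[-1, -1, -1, -1],
  slide=[
    [0, 0, 0],
    [0, 0, 0],
    [0, 0, 0],
    [0, 0, 0],
  ],
  turn=[
    [0, 0, 0],
    [0, 0, 0],
    [0, 0, 0],
    [0, 0, 0],
  ],
)

```text
time_s: 3.65
tcp_pos: [0.5541, -0.0196, 0.1319]
ee_rot: [[-0.971, -0.241, 0.001], [-0.241, 0.971, 0.0], [-0.001, 0.0, -1.0]]
wrist_force: [-2.6, 2.7, 5.8]
grip_width: 0.0088
gripper_force: 43.5
```

Run:
```python
from h import *
exec(open("s.py").read())
w=get_image("wrist");cv2.imwrite("pics/w2.png",w["img"][:,:,::-1])
```

```text
{'time_s': 3.65, 'joint_positions': [-0.157, 0.544, 0.118, 1.882, -0.093, 0.72, 1.828], 'joint_velocities': [0.002, -0.001, 0.001, 0.001, 0.002, 0.0, 0.002], 'tcp_pos': [0.554, -0.02, 0.132], 'ee_rot': [[-0.971, -0.241, 0.001], [-0.241, 0.971, 0.0], [-0.001, 0.0, -1.0]], 'wrist_force': [-2.632, 2.703, 5.824], 'wrist_torque': [0.736, 0.553, 0.044], 'gripper_force': 43.497, 'grip_width': 0.009}
```

View pics/w2.png

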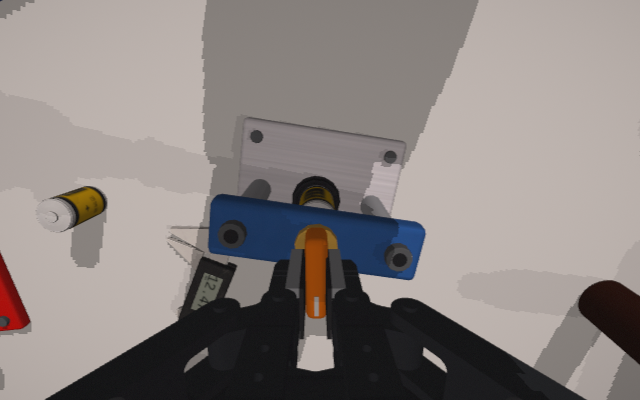

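The bar is held between the pads (316,270). I start turning clockwise and follow the screw down.

Converted, -1 mm is -0.004, -0.8 mm is -0.0032, -0.5 rad is -0.25.

>>> drive_tool(
  fingers=[-1, -1, -1, -1, -1, -1, -1, -1],
  slide=[
    [0, 0, -0.0004],
    [0, 0, -0.0012],
    [0, 0, -0.0016],
    [0, 0, -0.0024],
    [0, 0, -0.0032],
    [0, 0, -0.004],
    [0, 0, -0.004],
    [0, 0, -0.004],
  ],
  turn=[
    [0, 0, -0.025],
    [0, 0, -0.075],
    [0, 0, -0.11],
    [0, 0, -0.15],
    [0, 0, -0.2],
    [0, 0, -0.25],
    [0, 0, -0.25],
    [0, 0, -0.25],
  ],
)

```text
time_s: 4.37
tcp_pos: [0.5541, -0.0195, 0.1309]
ee_rot: [[-0.967, 0.255, 0.001], [0.255, 0.967, 0.0], [-0.001, 0.0, -1.0]]
wrist_force: [-3.2, 3.8, 8.9]
grip_width: 0.0091
gripper_force: 43.7
```

```bash
cat > t.py <<'E'
from bench import *
import numpy as np
o=get_obs();R=o["ee_rot"]
print("yaw %.4f Tz %.4f"%(np.arctan2(-R[1][0],-R[0][0]),o["wrist_torque"][2]),"q7 %.3f j7t %.3f"%(o["joint_positions"][6],o["joint_torque"][6]),np.round(o["wrist_force"],1),np.round(o["tcp_pos"],4),o["time_s"],np.round(o["wrist_torque"],3),round(float(o["grip_width"]),4))
E
python3 t.py
```

```text
yaw -0.2574 Tz -0.0646 q7 1.430 j7t -0.596 [-3.2  3.8  8.9] [ 0.5541 -0.0195  0.1309] 4.3667 [ 0.75   0.617 -0.065] 0.0091
```

Converted, -0.2 mm is -0.0008, -0.1 mm is -0.0004, -0.1 rad is -0.05.

>>> drive_tool(
  fingers=[-1, -1, -1],
  slide=[
    [0, 0, -0.0004],
    [0, 0, -0.0008],
    [0, 0, -0.0008],
  ],
  turn=[
    [0, 0, -0.025],
    [0, 0, -0.05],
    [0, 0, -0.05],
  ],
)

```text
time_s: 4.62
tcp_pos: [0.5541, -0.0195, 0.1307]
ee_rot: [[-0.936, 0.352, 0.001], [0.352, 0.936, 0.0], [-0.001, 0.001, -1.0]]
wrist_force: [-2.9, 3.4, 8.5]
grip_width: 0.0087
gripper_force: 43.7
```

```bash
python3 t.py
```

```text
yaw -0.3601 Tz -0.0085 q7 1.349 j7t -1.342 [-2.9  3.4  8.5] [ 0.5541 -0.0195  0.1307] 4.6167 [ 0.812  0.659 -0.008] 0.0087
```

```bash
cat > a.py <<'E'
from bench import *
import numpy as np,sys
n=int(sys.argv[1]) if len(sys.argv)>1 else 6
L=[];Q=[]
for i in range(n):
    get_image("top");o=get_obs();L.append(o["wrist_torque"][2]);Q.append(o["joint_torque"][6])
R=o["ee_rot"]
print("yaw %.4f Tz %.4f sd %.4f j7 %.3f sd %.3f"%(np.arctan2(-R[1][0],-R[0][0]),np.mean(L),np.std(L),np.mean(Q),np.std(Q)),np.round(o["wrist_force"],1),np.round(o["tcp_pos"],4),round(o["time_s"],2),"q7 %.3f"%o["joint_positions"][6])
E
python3 a.py
```

```text
yaw -0.3568 Tz -0.0953 sd 0.0254 j7 -0.076 sd 0.266 [-3.   3.6  8.7] [ 0.5541 -0.0195  0.1307] 4.92 q7 1.352
```

Converted, -0.2 mm is -0.0008, -0.1 mm is -0.0004, -0.1 rad is -0.05.

>>> drive_tool(
  fingers=[-1, -1],
  slide=[
    [0, 0, -0.0004],
    [0, 0, -0.0008],
  ],
  turn=[
    [0, 0, -0.025],
    [0, 0, -0.05],
  ],
)

```text
time_s: 5.08
tcp_pos: [0.5541, -0.0195, 0.1305]
ee_rot: [[-0.897, 0.443, 0.001], [0.443, 0.897, 0.001], [-0.0, 0.001, -1.0]]
wrist_force: [-2.9, 3.6, 7.1]
grip_width: 0.009
gripper_force: 43.7
```

```bash
python3 t.py; python3 a.py
```

```text
yaw -0.4588 Tz 0.0540 q7 1.272 j7t 1.834 [-2.9  3.6  7.1] [ 0.5541 -0.0195  0.1305] 5.0833 [0.923 0.613 0.054] 0.009
yaw -0.4567 Tz -0.0668 sd 0.0482 j7 -0.040 sd 0.744 [-2.1  4.2  8.8] [ 0.5541 -0.0194  0.1305] 5.38 q7 1.273
```

Converted, -0.2 mm is -0.0008, -0.1 mm is -0.0004, -0.09 rad is -0.045.

>>> drive_tool(
  fingers=[-1, -1, -1, -1, -1, -1],
  slide=[
    [0, 0, -0.0004],
    [0, 0, -0.0004],
    [0, 0, -0.0008],
    [0, 0, -0.0008],
    [0, 0, -0.0008],
    [0, 0, -0.0008],
  ],
  turn=[
    [0, 0, -0.015],
    [0, 0, -0.0275],
    [0, 0, -0.0375],
    [0, 0, -0.045],
    [0, 0, -0.0485],
    [0, 0, -0.05],
  ],
)

```text
time_s: 5.88
tcp_pos: [0.5541, -0.0194, 0.1303]
ee_rot: [[-0.849, 0.529, 0.001], [0.529, 0.849, 0.001], [-0.0, 0.001, -1.0]]
wrist_force: [-2.8, 3.9, 8.4]
grip_width: 0.0087
gripper_force: 43.7
```

```bash
python3 t.py; python3 a.py 5
```

```text
yaw -0.5570 Tz 0.0857 q7 1.194 j7t -0.141 [-2.8  3.9  8.4] [ 0.5541 -0.0194  0.1303] 5.8833 [0.907 0.632 0.086] 0.0087
yaw -0.5566 Tz 0.0323 sd 0.0299 j7 -0.073 sd 0.037 [-2.4  3.4  6.8] [ 0.5541 -0.0194  0.1303] 6.13 q7 1.195
```

Converted, -0.2 mm is -0.0008, -0.1 mm is -0.0004, -0.1 rad is -0.05.

>>> drive_tool(
  fingers=[-1, -1, -1, -1, -1, -1],
  slide=[
    [0, 0, -0.0004],
    [0, 0, -0.0004],
    [0, 0, -0.0008],
    [0, 0, -0.0008],
    [0, 0, -0.0008],
    [0, 0, -0.0008],
  ],
  turn=[
    [0, 0, -0.015],
    [0, 0, -0.0275],
    [0, 0, -0.0375],
    [0, 0, -0.045],
    [0, 0, -0.0485],
    [0, 0, -0.05],
  ],
)

```text
time_s: 6.63
tcp_pos: [0.5541, -0.0194, 0.1301]
ee_rot: [[-0.792, 0.611, 0.001], [0.611, 0.792, 0.001], [-0.0, 0.001, -1.0]]
wrist_force: [-2.5, 4.5, 8.7]
grip_width: 0.0087
gripper_force: 43.8
```

```bash
python3 t.py; python3 a.py 5
```

```text
yaw -0.6569 Tz 0.0139 q7 1.116 j7t -0.141 [-2.5  4.5  8.7] [ 0.5541 -0.0194  0.1301] 6.6333 [0.88  0.697 0.014] 0.0087
yaw -0.6565 Tz 0.0274 sd 0.0465 j7 -0.072 sd 0.037 [-2.9  3.4  9. ] [ 0.5541 -0.0194  0.1301] 6.88 q7 1.117
```

Converted, -0.2 mm is -0.0008, -0.1 mm is -0.0004, -0.03 rad is -0.015.

>>> drive_tool(
  fingers=[-1, -1, -1, -1, -1, -1],
  slide=[
    [0, 0, -0.0004],
    [0, 0, -0.0004],
    [0, 0, -0.0008],
    [0, 0, -0.0008],
    [0, 0, -0.0008],
    [0, 0, -0.0008],
  ],
  turn=[
    [0, 0, -0.015],
    [0, 0, -0.0275],
    [0, 0, -0.0375],
    [0, 0, -0.045],
    [0, 0, -0.0485],
    [0, 0, -0.05],
  ],
)

```text
time_s: 7.38
tcp_pos: [0.5541, -0.0194, 0.1299]
ee_rot: [[-0.727, 0.687, 0.001], [0.687, 0.727, 0.001], [-0.0, 0.001, -1.0]]
wrist_force: [-2.9, 4.2, 9.4]
grip_width: 0.0087
gripper_force: 43.8
```

```bash
sed -i 's/^R=/print(np.round(Q,3));R=/' a.py; python3 a.py 5
```

```text
[-0.06  -0.142 -0.072 -0.046 -0.039]
yaw -0.7565 Tz 0.0389 sd 0.0303 j7 -0.072 sd 0.037 [-1.7  3.7  9. ] [ 0.5541 -0.0194  0.1299] 7.63 q7 1.038
```

Converted, -0.2 mm is -0.0008, -0.1 mm is -0.0004, -0.1 rad is -0.05.

>>> drive_tool(
  fingers=[-1, -1, -1, -1, -1, -1],
  slide=[
    [0, 0, -0.0004],
    [0, 0, -0.0004],
    [0, 0, -0.0008],
    [0, 0, -0.0008],
    [0, 0, -0.0008],
    [0, 0, -0.0008],
  ],
  turn=[
    [0, 0, -0.015],
    [0, 0, -0.0275],
    [0, 0, -0.0375],
    [0, 0, -0.045],
    [0, 0, -0.0485],
    [0, 0, -0.05],
  ],
)

```text
time_s: 8.13
tcp_pos: [0.5541, -0.0194, 0.1298]
ee_rot: [[-0.655, 0.756, 0.001], [0.756, 0.655, 0.001], [-0.0, 0.001, -1.0]]
wrist_force: [-3.3, 3.8, 9.5]
grip_width: 0.0088
gripper_force: 43.8
```

```bash
python3 a.py 5
```

```text
[-0.059 -0.141 -0.072 -0.045 -0.038]
yaw -0.8564 Tz 0.0515 sd 0.0280 j7 -0.071 sd 0.037 [-2.9  4.5  9.6] [ 0.5541 -0.0194  0.1297] 8.38 q7 0.961
```

Converted, -0.2 mm is -0.0008, -0.1 mm is -0.0004, -0.1 rad is -0.05.

>>> drive_tool(
  fingers=[-1, -1, -1, -1, -1, -1],
  slide=[
    [0, 0, -0.0004],
    [0, 0, -0.0004],
    [0, 0, -0.0008],
    [0, 0, -0.0008],
    [0, 0, -0.0008],
    [0, 0, -0.0008],
  ],
  turn=[
    [0, 0, -0.015],
    [0, 0, -0.0275],
    [0, 0, -0.0375],
    [0, 0, -0.045],
    [0, 0, -0.0485],
    [0, 0, -0.05],
  ],
)

```text
time_s: 8.88
tcp_pos: [0.5541, -0.0194, 0.1295]
ee_rot: [[-0.576, 0.817, 0.001], [0.817, 0.576, 0.001], [0.0, 0.001, -1.0]]
wrist_force: [-2.6, 3.8, 10.6]
grip_width: 0.0089
gripper_force: 43.8
```

```bash
python3 a.py 5
```

```text
[-0.059 -0.141 -0.071 -0.045 -0.038]
yaw -0.9566 Tz 0.0579 sd 0.0088 j7 -0.071 sd 0.037 [-2.6  4.1  9. ] [ 0.5541 -0.0194  0.1295] 9.13 q7 0.883
```

Converted, -0.2 mm is -0.0008, -0.1 mm is -0.0004, -0.1 rad is -0.05.

>>> drive_tool(
  fingers=[-1, -1, -1, -1, -1, -1],
  slide=[
    [0, 0, -0.0004],
    [0, 0, -0.0004],
    [0, 0, -0.0008],
    [0, 0, -0.0008],
    [0, 0, -0.0008],
    [0, 0, -0.0008],
  ],
  turn=[
    [0, 0, -0.015],
    [0, 0, -0.0275],
    [0, 0, -0.0375],
    [0, 0, -0.045],
    [0, 0, -0.0485],
    [0, 0, -0.05],
  ],
)

```text
time_s: 9.63
tcp_pos: [0.5541, -0.0193, 0.1293]
ee_rot: [[-0.492, 0.871, 0.001], [0.871, 0.492, 0.001], [0.0, 0.001, -1.0]]
wrist_force: [-3.5, 4.3, 10.5]
grip_width: 0.0087
gripper_force: 43.9
```

```bash
python3 a.py 5
```

```text
[-0.058 -0.14  -0.071 -0.044 -0.037]
yaw -1.0565 Tz 0.0404 sd 0.0207 j7 -0.070 sd 0.037 [-2.3  4.3 10.3] [ 0.5542 -0.0193  0.1294] 9.88 q7 0.805
```

Converted, -0.2 mm is -0.0008, -0.1 mm is -0.0004, -0.1 rad is -0.05.

>>> drive_tool(
  fingers=[-1, -1, -1, -1, -1, -1],
  slide=[
    [0, 0, -0.0004],
    [0, 0, -0.0004],
    [0, 0, -0.0008],
    [0, 0, -0.0008],
    [0, 0, -0.0008],
    [0, 0, -0.0008],
  ],
  turn=[
    [0, 0, -0.015],
    [0, 0, -0.0275],
    [0, 0, -0.0375],
    [0, 0, -0.045],
    [0, 0, -0.0485],
    [0, 0, -0.05],
  ],
)

```text
time_s: 10.38
tcp_pos: [0.5541, -0.0193, 0.1292]
ee_rot: [[-0.402, 0.916, 0.001], [0.916, 0.402, 0.001], [0.0, 0.001, -1.0]]
wrist_force: [-2.5, 4.7, 9.6]
grip_width: 0.0087
gripper_force: 43.9
```

```bash
python3 a.py 5
```

```text
[-0.058 -0.14  -0.071 -0.044 -0.037]
yaw -1.1564 Tz 0.0469 sd 0.0278 j7 -0.070 sd 0.037 [-2.1  4.8 10.1] [ 0.5542 -0.0193  0.1292] 10.63 q7 0.728
```

Converted, -0.2 mm is -0.0008, -0.1 mm is -0.0004, -0.1 rad is -0.05.

>>> drive_tool(
  fingers=[-1, -1, -1, -1, -1, -1],
  slide=[
    [0, 0, -0.0004],
    [0, 0, -0.0004],
    [0, 0, -0.0008],
    [0, 0, -0.0008],
    [0, 0, -0.0008],
    [0, 0, -0.0008],
  ],
  turn=[
    [0, 0, -0.015],
    [0, 0, -0.0275],
    [0, 0, -0.0375],
    [0, 0, -0.045],
    [0, 0, -0.0485],
    [0, 0, -0.05],
  ],
)

```text
time_s: 11.13
tcp_pos: [0.5542, -0.0193, 0.1289]
ee_rot: [[-0.309, 0.951, 0.001], [0.951, 0.309, 0.001], [0.001, 0.001, -1.0]]
wrist_force: [-1.9, 4.4, 9.8]
grip_width: 0.0088
gripper_force: 43.9
```

```bash
python3 a.py 5
```

```text
[-0.057 -0.139 -0.07  -0.043 -0.036]
yaw -1.2564 Tz 0.0313 sd 0.0438 j7 -0.069 sd 0.037 [-2.4  4.4  9.7] [ 0.5542 -0.0193  0.1289] 11.38 q7 0.650
```

Converted, -0.2 mm is -0.0008, -0.1 mm is -0.0004, -0.1 rad is -0.05.

>>> drive_tool(
  fingers=[-1, -1, -1, -1, -1, -1],
  slide=[
    [0, 0, -0.0004],
    [0, 0, -0.0004],
    [0, 0, -0.0008],
    [0, 0, -0.0008],
    [0, 0, -0.0008],
    [0, 0, -0.0008],
  ],
  turn=[
    [0, 0, -0.015],
    [0, 0, -0.0275],
    [0, 0, -0.0375],
    [0, 0, -0.045],
    [0, 0, -0.0485],
    [0, 0, -0.05],
  ],
)

```text
time_s: 11.88
tcp_pos: [0.5542, -0.0193, 0.1288]
ee_rot: [[-0.212, 0.977, 0.001], [0.977, 0.212, 0.001], [0.001, 0.001, -1.0]]
wrist_force: [-2.1, 4.3, 9.7]
grip_width: 0.0088
gripper_force: 43.9
```

```bash
python3 a.py 5
```

```text
[-0.057 -0.139 -0.07  -0.043 -0.036]
yaw -1.3565 Tz 0.0204 sd 0.0304 j7 -0.069 sd 0.037 [-2.6  5.3  9.3] [ 0.5542 -0.0193  0.1288] 12.13 q7 0.573
```

Converted, -0.2 mm is -0.0008, -0.1 mm is -0.0004, -0.1 rad is -0.05.

>>> drive_tool(
  fingers=[-1, -1, -1, -1, -1, -1],
  slide=[
    [0, 0, -0.0004],
    [0, 0, -0.0004],
    [0, 0, -0.0008],
    [0, 0, -0.0008],
    [0, 0, -0.0008],
    [0, 0, -0.0008],
  ],
  turn=[
    [0, 0, -0.015],
    [0, 0, -0.0275],
    [0, 0, -0.0375],
    [0, 0, -0.045],
    [0, 0, -0.0485],
    [0, 0, -0.05],
  ],
)

```text
time_s: 12.63
tcp_pos: [0.5542, -0.0193, 0.1286]
ee_rot: [[-0.114, 0.994, 0.001], [0.994, 0.114, 0.001], [0.001, 0.001, -1.0]]
wrist_force: [-2.3, 4.0, 10.0]
grip_width: 0.0084
gripper_force: 44.0
```

```bash
python3 a.py 5
```

```text
[-0.057 -0.138 -0.069 -0.042 -0.036]
yaw -1.4565 Tz 0.0408 sd 0.0237 j7 -0.068 sd 0.037 [-2.3  4.4 10.4] [ 0.5542 -0.0193  0.1286] 12.88 q7 0.496
```

Converted, -0.2 mm is -0.0008, -0.1 mm is -0.0004, -0.1 rad is -0.05.

>>> drive_tool(
  fingers=[-1, -1, -1, -1, -1, -1],
  slide=[
    [0, 0, -0.0004],
    [0, 0, -0.0004],
    [0, 0, -0.0008],
    [0, 0, -0.0008],
    [0, 0, -0.0008],
    [0, 0, -0.0008],
  ],
  turn=[
    [0, 0, -0.015],
    [0, 0, -0.0275],
    [0, 0, -0.0375],
    [0, 0, -0.045],
    [0, 0, -0.0485],
    [0, 0, -0.05],
  ],
)

```text
time_s: 13.38
tcp_pos: [0.5542, -0.0193, 0.1284]
ee_rot: [[-0.014, 1.0, 0.001], [1.0, 0.014, 0.001], [0.001, 0.001, -1.0]]
wrist_force: [-1.7, 4.5, 9.4]
grip_width: 0.009
gripper_force: 44.0
```

```bash
python3 a.py 5
```

```text
[-0.056 -0.138 -0.069 -0.042 -0.035]
yaw -1.5564 Tz 0.0304 sd 0.0272 j7 -0.068 sd 0.037 [-2.3  4.4 10.6] [ 0.5542 -0.0193  0.1284] 13.63 q7 0.419
```

Converted, -0.2 mm is -0.0008, -0.1 mm is -0.0004, -0.1 rad is -0.05.

>>> drive_tool(
  fingers=[-1, -1, -1, -1, -1, -1],
  slide=[
    [0, 0, -0.0004],
    [0, 0, -0.0004],
    [0, 0, -0.0008],
    [0, 0, -0.0008],
    [0, 0, -0.0008],
    [0, 0, -0.0008],
  ],
  turn=[
    [0, 0, -0.015],
    [0, 0, -0.0275],
    [0, 0, -0.0375],
    [0, 0, -0.045],
    [0, 0, -0.0485],
    [0, 0, -0.05],
  ],
)

```text
time_s: 14.13
tcp_pos: [0.5543, -0.0193, 0.1283]
ee_rot: [[0.086, 0.996, 0.001], [0.996, -0.086, 0.001], [0.001, 0.001, -1.0]]
wrist_force: [-2.7, 5.0, 13.2]
grip_width: 0.0084
gripper_force: 44.2
```

```bash
python3 - <<'E'
from bench import *
import cv2
w=get_image("scene")["img"];cv2.imwrite("pics/s3.png",cv2.resize(w[160:260,260:360],None,fx=6,fy=6,interpolation=2)[:,:,::-1])
E
python3 a.py 5
```

```text
[-0.152 -0.082 -0.056 -0.049 -0.048]
yaw -1.6563 Tz 0.0543 sd 0.0145 j7 -0.077 sd 0.039 [-2.7  4.8 12.2] [ 0.5543 -0.0193  0.1282] 14.43 q7 0.341
```

View pics/s3.png

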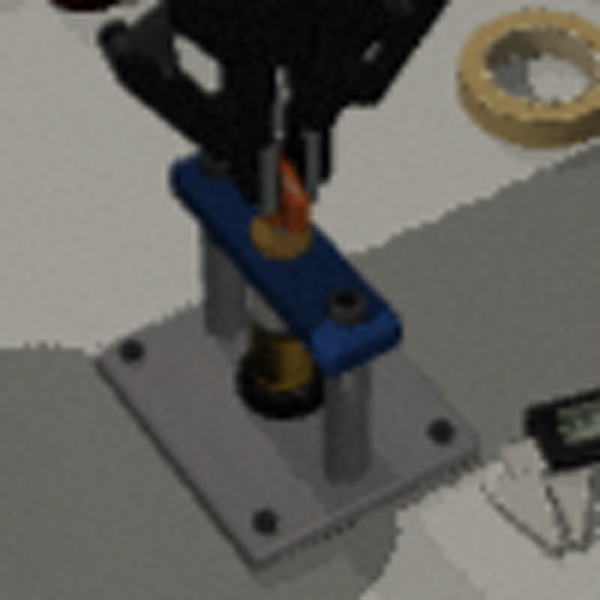

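The wing is still held (290,190 in the crop). The joint-7 profile shifted by -0.013 and Fz rose, so contact has just begun at about yaw -1.63. From here I use smaller steps.

Converted, -0.1 mm is -0.0004, -0.05 rad is -0.025.

>>> drive_tool(
  fingers=[-1, -1, -1, -1, -1, -1],
  slide=[
    [0, 0, 0],
    [0, 0, -0.0004],
    [0, 0, -0.0004],
    [0, 0, -0.0004],
    [0, 0, -0.0004],
    [0, 0, -0.0004],
  ],
  turn=[
    [0, 0, -0.0075],
    [0, 0, -0.015],
    [0, 0, -0.02],
    [0, 0, -0.0235],
    [0, 0, -0.0245],
    [0, 0, -0.025],
  ],
)

```text
time_s: 14.93
tcp_pos: [0.5543, -0.0193, 0.1282]
ee_rot: [[0.135, 0.991, 0.001], [0.991, -0.135, 0.001], [0.001, 0.001, -1.0]]
wrist_force: [-2.5, 4.8, 13.5]
grip_width: 0.0093
gripper_force: 44.4
```

```bash
python3 a.py 8
```

```text
[-0.085 -0.111 -0.088 -0.08  -0.077 -0.077 -0.077 -0.077]
yaw -1.7063 Tz 0.0816 sd 0.0399 j7 -0.084 sd 0.011 [-3.6  5.4 13.1] [ 0.5543 -0.0193  0.1283] 15.33 q7 0.303
```

Converted, -0.1 mm is -0.0004, -0.05 rad is -0.025.

>>> drive_tool(
  fingers=[-1, -1, -1, -1, -1, -1],
  slide=[
    [0, 0, 0],
    [0, 0, -0.0004],
    [0, 0, -0.0004],
    [0, 0, -0.0004],
    [0, 0, -0.0004],
    [0, 0, -0.0004],
  ],
  turn=[
    [0, 0, -0.0075],
    [0, 0, -0.015],
    [0, 0, -0.02],
    [0, 0, -0.0235],
    [0, 0, -0.0245],
    [0, 0, -0.025],
  ],
)

```text
time_s: 15.83
tcp_pos: [0.5543, -0.0193, 0.1282]
ee_rot: [[0.185, 0.983, 0.001], [0.983, -0.185, 0.001], [0.001, 0.001, -1.0]]
wrist_force: [-2.7, 5.1, 13.7]
grip_width: 0.0089
gripper_force: 44.5
```

```bash
python3 a.py 8
```

```text
[-0.096 -0.122 -0.099 -0.091 -0.089 -0.088 -0.088 -0.088]
yaw -1.7563 Tz 0.0833 sd 0.0179 j7 -0.095 sd 0.011 [-2.9  4.9 14.5] [ 0.5543 -0.0193  0.1282] 16.23 q7 0.264
```

>>> drive_tool(
  fingers=[-1, -1, -1, -1],
  slide=[
    [0, 0, 0],
    [0, 0, 0],
    [0, 0, 0],
    [0, 0, 0],
  ],
  turn=[
    [0, 0, 0],
    [0, 0, 0],
    [0, 0, 0],
    [0, 0, 0],
  ],
  grip_force=90,
)

```text
time_s: 16.57
tcp_pos: [0.5544, -0.0193, 0.1283]
ee_rot: [[0.184, 0.983, 0.001], [0.983, -0.184, 0.001], [0.001, 0.001, -1.0]]
wrist_force: [-4.0, 5.2, 17.2]
grip_width: 0.0072
gripper_force: 91.4
```

```bash
python3 a.py 6
```

```text
[-0.09 -0.09 -0.09 -0.09 -0.09 -0.09]
yaw -1.7563 Tz 0.0820 sd 0.0398 j7 -0.090 sd 0.000 [-4.   4.7 17.5] [ 0.5544 -0.0193  0.1283] 16.87 q7 0.264
```

Converted, -0.1 mm is -0.0004, -0.05 rad is -0.025.

>>> drive_tool(
  fingers=[-1, -1, -1, -1, -1, -1],
  slide=[
    [0, 0, 0],
    [0, 0, -0.0004],
    [0, 0, -0.0004],
    [0, 0, -0.0004],
    [0, 0, -0.0004],
    [0, 0, -0.0004],
  ],
  turn=[
    [0, 0, -0.0075],
    [0, 0, -0.015],
    [0, 0, -0.02],
    [0, 0, -0.0235],
    [0, 0, -0.0245],
    [0, 0, -0.025],
  ],
)

```text
time_s: 17.37
tcp_pos: [0.5544, -0.0193, 0.1283]
ee_rot: [[0.234, 0.972, 0.001], [0.972, -0.234, 0.001], [0.002, 0.001, -1.0]]
wrist_force: [-3.9, 6.2, 19.4]
grip_width: 0.0074
gripper_force: 91.6
```

```bash
python3 a.py 8
```

```text
[-0.105 -0.132 -0.109 -0.1   -0.098 -0.097 -0.097 -0.097]
yaw -1.8063 Tz 0.1246 sd 0.0227 j7 -0.104 sd 0.011 [-3.8  5.2 17.8] [ 0.5544 -0.0193  0.1283] 17.77 q7 0.226
```

```bash
cat > ang.py <<'E'
from h import *
import sys
def ang(img):
    b=(280,225,360,335);m=mask(img,(4,140,50),(16,255,255),b); ys=range(250,316,3);c=[]
    for y in ys:
        x=np.nonzero(m[y])[0]
        if len(x)>4:c.append((y,x.min(),x.max()))
    c=np.array(c);return [np.polyfit(c[:,0],c[:,k],1).round(4).tolist()for k in(1,2)],len(c),cv2.countNonZero(m)
print("w2",ang(cv2.imread("pics/w2.png")[:,:,::-1]))
from bench import *
w=get_image("wrist")["img"];cv2.imwrite(sys.argv[1],w[:,:,::-1]);print(ang(w))
cv2.imwrite("pics/cmp.png",np.hstack([cv2.resize(i[215:335,260:380],None,fx=3.3,fy=3.3) for i in(cv2.imread("pics/w2.png"),w[:,:,::-1])]))
E
python3 ang.py pics/w3.png
```

```text
w2 ([[0.019, 299.6941], [-0.0215, 331.3128]], 22, 1813)
([[0.0412, 294.1694], [-0.0247, 330.8954]], 22, 1665)
```

View pics/cmp.png

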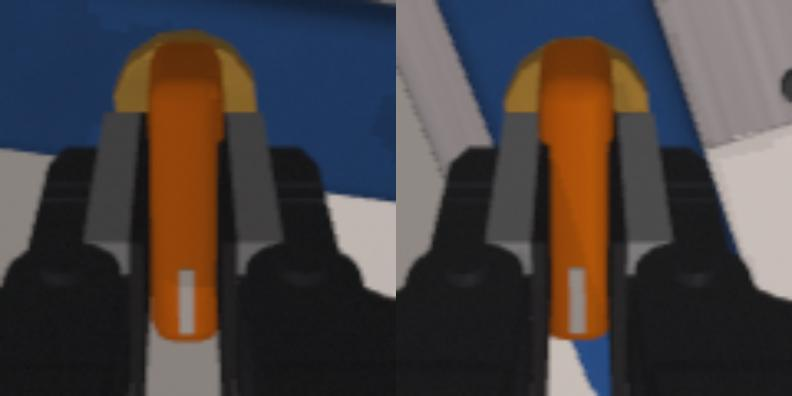

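The wing has not slipped in the pads: the white line and bar are still centred at (577,300 in the crop). One more small step for margin.

Converted, -0.03 rad is -0.015.

>>> drive_tool(
  fingers=[-1, -1, -1, -1, -1],
  slide=[
    [0, 0, 0],
    [0, 0, 0],
    [0, 0, 0],
    [0, 0, 0],
    [0, 0, 0],
  ],
  turn=[
    [0, 0, -0.005],
    [0, 0, -0.01],
    [0, 0, -0.0125],
    [0, 0, -0.015],
    [0, 0, -0.015],
  ],
)

```text
time_s: 18.23
tcp_pos: [0.5544, -0.0193, 0.1282]
ee_rot: [[0.263, 0.965, 0.001], [0.965, -0.263, 0.001], [0.002, 0.001, -1.0]]
wrist_force: [-4.0, 5.2, 17.9]
grip_width: 0.0078
gripper_force: 91.5
```

```bash
python3 a.py 16
```

```text
[-0.155 -0.1   -0.083 -0.079 -0.079 -0.079 -0.079 -0.079 -0.079 -0.079
 -0.079 -0.079 -0.079 -0.079 -0.079 -0.079]
yaw -1.8364 Tz 0.0888 sd 0.0299 j7 -0.085 sd 0.019 [-3.9  5.3 17.4] [ 0.5544 -0.0193  0.1283] 19.03 q7 0.202
```

Converted, 0.1 mm is 0.0004, 0.06 rad is 0.03.

>>> drive_tool(
  fingers=[-1, -1, -1, -1, -1, -1],
  slide=[
    [0, 0, 0],
    [0, 0, 0.0004],
    [0, 0, 0.0004],
    [0, 0, 0.0004],
    [0, 0, 0.0004],
    [0, 0, 0.0004],
  ],
  turn=[
    [0, 0, 0.01],
    [0, 0, 0.0175],
    [0, 0, 0.0225],
    [0, 0, 0.0265],
    [0, 0, 0.029],
    [0, 0, 0.03],
  ],
)

```text
time_s: 19.53
tcp_pos: [0.5544, -0.0193, 0.1283]
ee_rot: [[0.204, 0.979, 0.001], [0.979, -0.204, 0.001], [0.002, 0.001, -1.0]]
wrist_force: [-3.8, 4.6, 17.3]
grip_width: 0.0072
gripper_force: 91.3
```

```bash
python3 a.py 8
```

```text
[0.057 0.11  0.063 0.045 0.041 0.04  0.04  0.039]
yaw -1.7765 Tz -0.0547 sd 0.0325 j7 0.054 sd 0.023 [-2.7  6.  17.2] [ 0.5544 -0.0193  0.1283] 19.93 q7 0.249
```

Converted, 0.1 mm is 0.0004, 0.045 rad is 0.0225.

>>> drive_tool(
  fingers=[-1, -1, -1, -1, -1, -1],
  slide=[
    [0, 0, 0],
    [0, 0, 0.0004],
    [0, 0, 0.0004],
    [0, 0, 0.0004],
    [0, 0, 0.0004],
    [0, 0, 0.0004],
  ],
  turn=[
    [0, 0, 0.01],
    [0, 0, 0.0175],
    [0, 0, 0.0225],
    [0, 0, 0.0265],
    [0, 0, 0.029],
    [0, 0, 0.03],
  ],
)

```text
time_s: 20.43
tcp_pos: [0.5543, -0.0193, 0.1283]
ee_rot: [[0.145, 0.989, 0.001], [0.989, -0.145, 0.001], [0.001, 0.001, -1.0]]
wrist_force: [-2.7, 4.1, 15.5]
grip_width: 0.0071
gripper_force: 91.2
```

```bash
python3 a.py 8
```

```text
[0.071 0.124 0.077 0.059 0.054 0.053 0.053 0.053]
yaw -1.7166 Tz -0.0578 sd 0.0347 j7 0.068 sd 0.023 [-3.4  6.  15.6] [ 0.5544 -0.0193  0.1283] 20.83 q7 0.295
```

Converted, 0.1 mm is 0.0004, 0.053 rad is 0.0265.

>>> drive_tool(
  fingers=[-1, -1, -1, -1, -1, -1],
  slide=[
    [0, 0, 0],
    [0, 0, 0.0004],
    [0, 0, 0.0004],
    [0, 0, 0.0004],
    [0, 0, 0.0004],
    [0, 0, 0.0004],
  ],
  turn=[
    [0, 0, 0.01],
    [0, 0, 0.0175],
    [0, 0, 0.0225],
    [0, 0, 0.0265],
    [0, 0, 0.029],
    [0, 0, 0.03],
  ],
)

```text
time_s: 21.33
tcp_pos: [0.5543, -0.0193, 0.1284]
ee_rot: [[0.085, 0.996, 0.001], [0.996, -0.085, 0.001], [0.001, 0.001, -1.0]]
wrist_force: [-3.8, 5.1, 15.9]
grip_width: 0.0074
gripper_force: 91.0
```

```bash
python3 a.py 8
```

```text
[0.084 0.137 0.09  0.072 0.068 0.067 0.066 0.067]
yaw -1.6565 Tz -0.0577 sd 0.0258 j7 0.081 sd 0.023 [-3.5  4.3 14.6] [ 0.5543 -0.0193  0.1284] 21.73 q7 0.341
```

Stop transients are muddying the standstill readings. I'll back off slightly, then creep in at constant speed and read the torque while moving.

Converted, 0.4 mm is 0.0016, 0.3 mm is 0.0012, 0.2 rad is 0.1.

>>> drive_tool(
  fingers=[-1, -1, -1, -1, -1],
  slide=[
    [0, 0, 0.0004],
    [0, 0, 0.0008],
    [0, 0, 0.0012],
    [0, 0, 0.0016],
    [0, 0, 0.0016],
  ],
  turn=[
    [0, 0, 0.03],
    [0, 0, 0.06],
    [0, 0, 0.085],
    [0, 0, 0.1],
    [0, 0, 0.1],
  ],
)

```text
time_s: 22.15
tcp_pos: [0.5543, -0.0193, 0.1287]
ee_rot: [[-0.116, 0.993, 0.001], [0.993, 0.116, 0.001], [0.001, 0.001, -1.0]]
wrist_force: [-1.6, 4.8, 11.3]
grip_width: 0.0074
gripper_force: 90.6
```

Converted, -0.14 mm is -0.0006, -0.12 mm is -0.0005, -0.075 rad is -0.0375.

>>> drive_tool(
  fingers=[-1, -1, -1, -1, -1, -1],
  slide=[
    [0, 0, -0.0001],
    [0, 0, -0.0002],
    [0, 0, -0.0003],
    [0, 0, -0.0004],
    [0, 0, -0.0005],
    [0, 0, -0.0006],
  ],
  turn=[
    [0, 0, -0.0063],
    [0, 0, -0.0125],
    [0, 0, -0.0188],
    [0, 0, -0.025],
    [0, 0, -0.0313],
    [0, 0, -0.0375],
  ],
)

```text
time_s: 22.65
tcp_pos: [0.5542, -0.0193, 0.1285]
ee_rot: [[-0.039, 0.999, 0.001], [0.999, 0.039, 0.001], [0.001, 0.001, -1.0]]
wrist_force: [-3.1, 4.8, 11.6]
grip_width: 0.0074
gripper_force: 90.7
```

```bash
python3 t.py
```

```text
yaw -1.5320 Tz 0.0717 q7 0.437 j7t 0.327 [-3.1  4.8 11.6] [ 0.5542 -0.0193  0.1285] 22.65 [1.156 0.747 0.072] 0.0074
```

Converted, -0.14 mm is -0.0006, -0.12 mm is -0.0005, -0.075 rad is -0.0375.

>>> drive_tool(
  fingers=[-1, -1, -1, -1, -1, -1],
  slide=[
    [0, 0, -0.0001],
    [0, 0, -0.0002],
    [0, 0, -0.0003],
    [0, 0, -0.0004],
    [0, 0, -0.0005],
    [0, 0, -0.0006],
  ],
  turn=[
    [0, 0, -0.0063],
    [0, 0, -0.0125],
    [0, 0, -0.0188],
    [0, 0, -0.025],
    [0, 0, -0.0313],
    [0, 0, -0.0375],
  ],
)

```text
time_s: 23.15
tcp_pos: [0.5543, -0.0193, 0.1284]
ee_rot: [[0.036, 0.999, 0.001], [0.999, -0.036, 0.001], [0.001, 0.001, -1.0]]
wrist_force: [-3.0, 5.0, 13.2]
grip_width: 0.0075
gripper_force: 90.9
```

```bash
python3 t.py
```

```text
yaw -1.6070 Tz 0.0835 q7 0.380 j7t 0.319 [-3.   5.  13.2] [ 0.5543 -0.0193  0.1284] 23.15 [1.131 0.735 0.083] 0.0075
```

Converted, -0.14 mm is -0.0006, -0.12 mm is -0.0005, -0.075 rad is -0.0375.

>>> drive_tool(
  fingers=[-1, -1, -1, -1, -1, -1],
  slide=[
    [0, 0, -0.0001],
    [0, 0, -0.0002],
    [0, 0, -0.0003],
    [0, 0, -0.0004],
    [0, 0, -0.0005],
    [0, 0, -0.0006],
  ],
  turn=[
    [0, 0, -0.0063],
    [0, 0, -0.0125],
    [0, 0, -0.0188],
    [0, 0, -0.025],
    [0, 0, -0.0313],
    [0, 0, -0.0375],
  ],
)

```text
time_s: 23.65
tcp_pos: [0.5543, -0.0193, 0.1284]
ee_rot: [[0.111, 0.994, 0.001], [0.994, -0.111, 0.001], [0.001, 0.001, -1.0]]
wrist_force: [-2.7, 5.4, 15.2]
grip_width: 0.0073
gripper_force: 91.1
```

```bash
python3 t.py
```

```text
yaw -1.6820 Tz 0.0195 q7 0.322 j7t 0.303 [-2.7  5.4 15.2] [ 0.5543 -0.0193  0.1284] 23.65 [1.217 0.888 0.02 ] 0.0073
```

Converted, -0.14 mm is -0.0006, -0.02 mm is -0.0001, -0.075 rad is -0.0375.

>>> drive_tool(
  fingers=[-1, -1, -1, -1, -1, -1],
  slide=[
    [0, 0, -0.0001],
    [0, 0, -0.0002],
    [0, 0, -0.0003],
    [0, 0, -0.0004],
    [0, 0, -0.0005],
    [0, 0, -0.0006],
  ],
  turn=[
    [0, 0, -0.0063],
    [0, 0, -0.0125],
    [0, 0, -0.0188],
    [0, 0, -0.025],
    [0, 0, -0.0313],
    [0, 0, -0.0375],
  ],
)

```text
time_s: 24.15
tcp_pos: [0.5544, -0.0193, 0.1283]
ee_rot: [[0.185, 0.983, 0.001], [0.983, -0.185, 0.001], [0.001, 0.001, -1.0]]
wrist_force: [-2.7, 5.6, 17.8]
grip_width: 0.0076
gripper_force: 91.3
```

```bash
python3 t.py
```

```text
yaw -1.7569 Tz 0.0534 q7 0.264 j7t 0.286 [-2.7  5.6 17.8] [ 0.5544 -0.0193  0.1283] 24.15 [1.223 0.905 0.053] 0.0076
```

Contact begins at about yaw -1.58 and loads elastically. The deepest point reached, -1.836, gives roughly 35–80 N on the cell, which is firm and below crushing. I now back off to yaw about -0.06, for a gap of about 2.9 mm.

Converted, 1.15 mm is 0.0046, 1.05 mm is 0.0042, 0.6 rad is 0.3.

>>> drive_tool(
  fingers=[-1, -1, -1, -1, -1, -1, -1, -1],
  slide=[
    [0, 0, 0.0004],
    [0, 0, 0.0008],
    [0, 0, 0.0016],
    [0, 0, 0.0024],
    [0, 0, 0.003],
    [0, 0, 0.0036],
    [0, 0, 0.0042],
    [0, 0, 0.0046],
  ],
  turn=[
    [0, 0, 0.025],
    [0, 0, 0.06],
    [0, 0, 0.1],
    [0, 0, 0.15],
    [0, 0, 0.2],
    [0, 0, 0.24],
    [0, 0, 0.275],
    [0, 0, 0.3],
  ],
)

```text
time_s: 24.82
tcp_pos: [0.5542, -0.0194, 0.1293]
ee_rot: [[-0.406, 0.914, 0.001], [0.914, 0.406, 0.001], [0.001, 0.001, -1.0]]
wrist_force: [-2.9, 4.5, 10.4]
grip_width: 0.0078
gripper_force: 90.5
```

Converted, 1.15 mm is 0.0046, 1.05 mm is 0.0042, 0.6 rad is 0.3.

>>> drive_tool(
  fingers=[-1, -1, -1, -1, -1, -1, -1, -1],
  slide=[
    [0, 0, 0.0004],
    [0, 0, 0.0008],
    [0, 0, 0.0016],
    [0, 0, 0.0024],
    [0, 0, 0.003],
    [0, 0, 0.0036],
    [0, 0, 0.0042],
    [0, 0, 0.0046],
  ],
  turn=[
    [0, 0, 0.025],
    [0, 0, 0.06],
    [0, 0, 0.1],
    [0, 0, 0.15],
    [0, 0, 0.2],
    [0, 0, 0.24],
    [0, 0, 0.275],
    [0, 0, 0.3],
  ],
)

```text
time_s: 25.48
tcp_pos: [0.5541, -0.0195, 0.1304]
ee_rot: [[-0.851, 0.525, 0.001], [0.525, 0.851, 0.001], [-0.0, 0.001, -1.0]]
wrist_force: [-4.2, 4.0, 10.3]
grip_width: 0.0072
gripper_force: 90.5
```

Converted, 0.95 mm is 0.0038, 0.85 mm is 0.0034, 0.5 rad is 0.25.

>>> drive_tool(
  fingers=[-1, -1, -1, -1, -1, -1, -1, -1],
  slide=[
    [0, 0, 0.0004],
    [0, 0, 0.0008],
    [0, 0, 0.0016],
    [0, 0, 0.002],
    [0, 0, 0.0028],
    [0, 0, 0.0034],
    [0, 0, 0.0038],
    [0, 0, 0.0038],
  ],
  turn=[
    [0, 0, 0.025],
    [0, 0, 0.06],
    [0, 0, 0.1],
    [0, 0, 0.14],
    [0, 0, 0.18],
    [0, 0, 0.215],
    [0, 0, 0.24],
    [0, 0, 0.25],
  ],
)

```text
time_s: 26.15
tcp_pos: [0.5542, -0.0196, 0.1314]
ee_rot: [[-0.999, 0.054, 0.001], [0.054, 0.999, 0.001], [-0.001, 0.001, -1.0]]
wrist_force: [-3.0, 4.8, 11.7]
grip_width: 0.0074
gripper_force: 90.5
```

```bash
python3 a.py 5; python3 ang.py pics/w4.png
```

```text
[ 0.069  0.673  0.224  0.044 -0.005]
yaw -0.0568 Tz -0.0104 sd 0.0301 j7 0.201 sd 0.248 [-2.6  3.7 11.8] [ 0.5542 -0.0195  0.1314] 26.4 q7 1.589
w2 ([[0.019, 299.6941], [-0.0215, 331.3128]], 22, 1813)
([[0.0211, 300.1568], [-0.0425, 336.156]], 22, 1676)
```

Converted, 30 mm is 0.12, 10 mm is 0.04.

>>> drive_tool(
  fingers=[-0.7, -0.5, -0.3, -0.3, -0.3, -0.3],
  slide=[
    [0, 0, 0],
    [0, 0, 0],
    [0, 0, 0],
    [0, 0, 0],
    [0, 0, 0.04],
    [0, 0, 0.12],
  ],
  turn=[
    [0, 0, 0],
    [0, 0, 0],
    [0, 0, 0],
    [0, 0, 0],
    [0, 0, 0],
    [0, 0, 0],
  ],
)

```text
time_s: 26.95
tcp_pos: [0.5527, -0.0199, 0.1598]
ee_rot: [[-0.998, 0.057, -0.003], [0.057, 0.998, -0.0], [0.003, -0.001, -1.0]]
wrist_force: [-0.2, -0.3, -0.1]
grip_width: 0.0301
gripper_force: 0.0
```

Converted, 90 mm is 0.36, 85 mm is 0.34.

>>> drive_tool(
  fingers=[0, 0.3, 0.3, 0.3, 0.3, 0.3],
  slide=[
    [0, 0, 0.12],
    [0, 0, 0.24],
    [0, 0, 0.34],
    [0, 0, 0.36],
    [0, 0, 0.36],
    [0, 0, 0.36],
  ],
  turn=[
    [0, 0, 0],
    [0, 0, 0],
    [0, 0, 0],
    [0, 0, 0],
    [0, 0, 0],
    [0, 0, 0],
  ],
)

```text
time_s: 27.45
tcp_pos: [0.5536, -0.0198, 0.2505]
ee_rot: [[-0.998, 0.057, 0.0], [0.057, 0.998, 0.0], [-0.0, 0.0, -1.0]]
wrist_force: [0.2, 0.6, 0.7]
grip_width: 0.0552
gripper_force: 0.0
```

Run:
```python
from h import *; import pickle
exec(open("s.py").read())
w=get_image("wrist");cv2.imwrite("pics/w5.png",w["img"][:,:,::-1])
T=np.eye(4);T[:3,:3]=o["ee_rot"];T[:3,3]=o["tcp_pos"];T=T@w["T_tool_cam"]
m=mask(w["img"],(4,140,60),(16,255,255),(270,130,370,260));pts=cv2.findNonZero(m)[:,0]
q=np.array([plane(w,p,.140,T)[:2] for p in pts],np.float32); l=cv2.fitLine(q,cv2.DIST_L2,0,.01,.01).ravel()
print("wing yaw",np.arctan(l[1]/l[0]),q.mean(0))
s=get_image("scene")["img"][160:260,260:360]
cv2.imwrite("pics/fin.png",np.hstack([cv2.resize(w["img"][130:230,260:360],None,fx=4,fy=4),cv2.resize(s,None,fx=4,fy=4)])[:,:,::-1])
```

```text
{'time_s': 27.45, 'joint_positions': [-0.251, 0.396, 0.243, 1.778, -0.112, 0.981, 1.549], 'joint_velocities': [0.004, 0.025, -0.004, 0.012, -0.0, -0.006, 0.001], 'tcp_pos': [0.554, -0.02, 0.251], 'ee_rot': [[-0.998, 0.057, 0.0], [0.057, 0.998, 0.0], [-0.0, 0.0, -1.0]], 'wrist_force': [0.195, 0.576, 0.694], 'wrist_torque': [0.028, 0.002, 0.004], 'gripper_force': 0.0, 'grip_width': 0.055}
wing yaw -0.06450995 [ 0.5525008  -0.01917885]
```

View pics/fin.png

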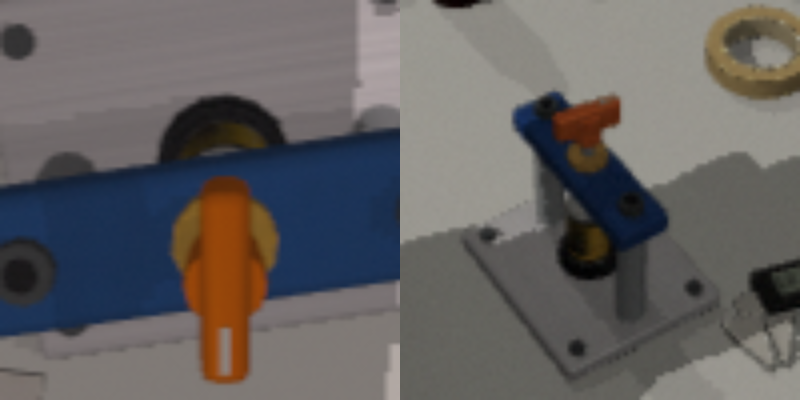

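The wing now stands at yaw -0.06 (white end at (225,350) in the crop). The cell is upright in its cup (585,240) and the gripper is clear. Handing in.

```bash
python3 -c "
from bench import *
print(close_job())"
```

```text
the job is handed in; nothing more can be done
None
```

I bottomed the orange wing screw on the cell (estimated 35–80 N, below the 120 N crush load), backed it off about a quarter turn for an estimated 2.9 mm gap, let go with the cell still standing, and handed the job in at about 27 s; no verdict was returned.

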